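# Raise the booth window to its pointer and bolt it

### The job

Raise the sliding window of the extraction booth by pushing up with the fingertips from beneath the lip along its bottom edge, until the lip is level with the pointer on the booth's left guide. Then push the black thumb bolt on the window's bottom rail fully home to the right, and leave the window standing there. Only push: do not pinch the lip, do not move the pointer, do not push the bolt before the window is at the pointer, and leave the loose engine parts in front of the booth where they are.

Things in the scene. Friction and masses are not known exactly. Their poses are not given: they have to be found in the camera images.
- booth_front (a point): Point on the bench at mid width under the front of the window guides of a grey sheet-metal extraction booth fixed there: 280 mm wide, 175 mm deep from here back, aluminium guides 480 mm tall at y = +-117 to +-141 mm. Booth axes, which are its orientation: x points into the booth, y to the left seen from its front, z up. The front (-x) roughly faces the robot. Under the window it is open from 12 mm above the bench.
- sash (a joint): Height of the clear window in its vertical guides, m: 0 lowest, grows upward, stop at 0.205. The window is 234 mm wide and 190 mm tall, counterweighted: it stays where it is left, and takes about 2 to 5 N to push up or down.
- lip_edge (a point): Middle of the front edge of the window's lip, half way up its thickness; booth axes. The lip is a level aluminium ledge, 212 mm wide (y), 10 mm thick, its underside 5 mm below this point; it juts 32 mm forward of the face of the window's bottom rail (45 mm tall). It starts 70 to 110 mm above the bench.
- mark_tip (a point): Inner tip of the dark wedge-shaped pointer clipped on the booth's left guide; it points sideways at the left end of the lip. It sits 160 to 240 mm above the bench. The lip is level with it when lip_edge and this point have the same height. Booth axes. The clip slides along the guide if knocked (about 5 N).
- bolt (a joint): Travel of the thumb bolt on the window's bottom rail, m: 0 out (left), 0.025 fully home to the right (booth -y), where the knob meets the dark keeper block on the rail. Starts at 0 to 0.004. Moves with about 2 N and stays where it is left.
- bolt_knob (a point): Middle of the front face of the bolt's black ridged knob: 16 mm wide (booth y), 24 mm tall, standing 22 mm forward of the rail's face. It is 27 mm above lip_edge, 10 mm behind it (booth +x) and, with the bolt out, 45 mm to its right (booth -y). The knob's underside is 10 mm above the lip's top. Booth axes.
- tappet: Loose bystander: bucket tappet, grey steel cup, 34 mm across, 26 mm tall, standing in front of the booth's left side. Origin: centre of its underside.
- plug: Loose bystander: spark plug lying in front of the booth, 70 mm long, 24 mm wide, 20 mm high. Origin: centre of its underside.
- spring: Loose bystander: black valve spring standing in front of the booth's right side, 29 mm across, 46 mm tall. Origin: centre of its underside.

How it is judged:
On the way, in this order (a step that is already met when the one before it is completed fails the run):
1. the window's lip stands level with the pointer (within 8 mm) (z of lip_edge in the frame of mark_tip between -0.008 and 0.008 m and velocity of joint sash between -0.01 and 0.01 m/s), for 0.3 s.
2. the bolt is pushed home to the right (value of joint bolt above 0.02 m), for 0.1 s.
At the end, for the whole second after the job is handed in: The lip is within 8 mm of the pointer's height and at rest, the bolt is at least 20 mm (of 25) home, the pointer has not been moved (6 mm), the three loose parts are where they were (20 mm) (z of lip_edge in the frame of mark_tip between -0.008 and 0.008 m and value of joint bolt above 0.02 m and velocity of joint sash between -0.005 and 0.005 m/s and distance of mark_tip from where it was at the start of the episode below 0.006 m and distance of each of tappet, plug, spring from where it was at the start of the episode below 0.02 m); the robot touches nothing.
It fails at once if the bolt is pushed home (past 12 mm) while the lip is more than 12 mm from the pointer's height (value of joint bolt above 0.012 m and not (z of lip_edge in the frame of mark_tip between -0.012 and 0.012 m)).
It fails at once if the lip is pinched (fingers press on its upper and its lower half at once) (contact force between the fingers and sash_c1 above 1 N and contact force between the fingers and sash_c0 above 1 N).
It fails at once if the pointer is moved along its guide by more than 6 mm (distance of mark_tip from where it was at the start of the episode above 0.006 m).
It fails at once if the tappet, the spark plug or the valve spring is lifted or shifted by more than 20 mm (distance of any of tappet, plug, spring from where it was at the start of the episode above 0.02 m).
It also fails if it takes over 51 s, if anything falls off the work surface, if the arm or the gripper's body presses on something with over 40 N, if the wrist force passes 120 N, or if a joint passes its speed limit or range.

### The arm

A 7-joint arm with a two-finger parallel gripper is mounted at the origin on a cart in front of the work surface, level with it; the furniture and walls round the work are solid. World frame = base frame: x ahead of the robot, y to its left, z up, the work surface at z = 0. Lengths are in m, angles in rad, forces in N, time in s.
With the tool pointing down it reaches from about 0.4 to 0.85 m from the base axis. Payload 10.4 kg.
Tool frame: the origin (TCP) lies midway between the tips of the shut fingers; the grasp point (between the pads) lies 19 mm behind it; z points along the fingers, y is the line along which they close (so a half turn about z gives the same grasp; the last joint's range is limited). The gripper opens to 87 mm and grips with 3 to 60 N. Pads are 19 mm wide; open, the fingers measure 117 mm over their backs; the gripper's body (75 mm by 190 mm) begins 51 mm behind the grasp point.
Start: joints at [1.245, 0.332, -0.065, 1.46, 0.022, 1.35, -0.088], TCP at [0.186, -0.597, 0.223] pointing down, gripper open.
Joint ranges: [-2.6, 2.6], [-0.5, 2.12], [-1.47, 1.34], [0.16, 2.42], [-1.27, 4.41], [0.06, 2.06], [-2.6, 2.6]. Speed limits (rad/s): [2.22, 2.22, 2.79, 2.79, 3.14, 3.14, 3.14].

### API

Orientations are given as a unit quaternion [x, y, z, w].
In Python, from bench import r gives the robot as it stands.
- The arm moves only by the tool move_arm, never from a script. Its argument "targets" is a list of rows, each a list of 3 entries, a list of its own where there are three numbers: the shift along the tool's x, y, z in cm, then the turn, a rotation vector about the tool's x, y, z in rad, then the opening in per cent of the stroke, from 0 (shut) to 100 (fully open). In form: [[[x, y, z], [wx, wy, wz], gripper], ...]. A call has 1 to 20 rows; each row shifts and turns the commanded pose from where the row before left it, along the tool's axes as they then stand; what a row does not reach is not made up. A row lasts 1/8 s, in which the tool goes at most 62.5 mm and 10.7 degrees, less where a joint would pass 70% of its speed; a pose out of reach is approached as far as the arm can. A call with a gripper value outside its range is refused whole. The fingers move at their own pace and stop on an object; "grip_force" is the grip in N (left out, the last holds). Time passes only in rows, so rows that do not move let the fingers close. It gives the time, the measured TCP pose, the force, the opening and the grip force at its end, in the units of the state.
- r.read_state(): the state, without advancing time (a new reading comes with each control period).
- r.camera(name): name is "scene" or "side" or "wrist"; returns a dict with "image" (420x560x3 uint8, blue, green, red), "vertical_fov" (degrees; the focal length in pixels is half the picture's height over the tangent of half this angle, whatever the lens; pixels are square), "cx", "cy" (the principal point, pixels), "k1" (the pictures are not rectified: a ray, as slopes to the right and down, at radius r is drawn at 1 + k1 r^2 times it, then the intrinsics apply), "cam_to_world" (4x4, takes a point from camera to world coordinates). Camera axes: x right, y down, z forward; pixel columns grow to the right and rows downward; lengths in m; the calibration is good to about 2 mm. A picture is of the moment at which its call begins. There is no depth.
- r.close_job(): hands the job in; it is judged then, once.
The state is a dict: "time": time; "joint_positions": joint angles; "joint_vel": joint speeds; "joint_torque": joint torques, N m; "ee_pos": TCP position; "eef_rot": TCP orientation; "ft_force": force on the tool from outside, world axes, zero at the start; "torque": the same for the moment, N m; "width": finger opening in m; "grip_force": force on a finger pad.
Only numpy, scipy, OpenCV 4.12 (cv2) and the standard library are available. Lean on these libraries where they do the work, as an engineer would, in place of code of your own. Each camera call takes 0.05 s, during which the arm holds its last target. There are 200 camera calls.

## Working session

There is one attempt and no reset: what is moved stays moved. The work goes in short steps, Python scripts to look and compute and a tool call to move; the robot and the scene stay as the last step left them, time stands still between calls to the robot, and variables do not carry over. Pictures are saved under pics/ and viewed, at most 10 in all, crops included, and the job is handed in when it is done.

Besides the shell and the picture viewer there is one more tool, called after "Call:" as name(argument=value, ...), one argument or row to a line, values as JSON. move_arm: Moves the arm, as the interface text tells. Its arguments: {"type":"object","properties":{"targets":{"type":"array"},"grip_force":{"type":"number"}},"required":["targets"]}

```bash
mkdir -p pics; ls
python3 - <<'E'
from bench import r
import cv2,pickle
s=r.read_state(); print(s)
d={n:r.camera(n) for n in("scene","side")}
pickle.dump(d,open("c0.pkl","wb"))
for n in d:
    cv2.imwrite(f"pics/{n}0.png",d[n]["image"]); print(n,{k:v for k,v in d[n].items() if k!="image"})
E
```

```text
pics
{'time': 0.0, 'joint_positions': array([ 1.24539153,  0.33289156, -0.06471457,  1.4609623 ,  0.02157611,
        1.34989535, -0.08848356]), 'joint_vel': array([ 1.07853857e-03,  7.22337148e-04, -5.50606900e-04, -2.43290430e-03,
       -2.57609978e-05, -9.99678834e-04, -1.36494265e-03]), 'joint_torque': array([-1.67704606e-03, -6.23262119e+01,  2.33436510e-02, -3.89899492e+01,
       -6.16274960e-02,  3.95147467e-02,  1.19635720e-04]), 'ee_pos': array([ 0.18626529, -0.59618172,  0.22173166]), 'eef_rot': array([ 9.88556771e-01,  1.50847528e-01, -1.30044318e-04, -7.19418575e-04]), 'ft_force': array([-0.69891465,  0.61438375, -1.1759565 ]), 'torque': array([ 0.01405335, -0.00948339,  0.05142684]), 'grip_force': 0.0, 'width': 0.08715547916637666}
scene {'vertical_fov': 46.43240651364366, 'cx': 267.44373728526625, 'cy': 202.3915240838218, 'k1': -0.013446265165141006, 'cam_to_world': array([[ 0.85415012, -0.38771733,  0.34655857,  0.24950759],
       [-0.51986508, -0.65323686,  0.55047426, -0.18414987],
       [ 0.01295642, -0.65035135, -0.75952304,  0.80511931],
       [ 0.        ,  0.        ,  0.        ,  1.        ]])}
side {'vertical_fov': 48.57751912729745, 'cx': 282.6143155571909, 'cy': 210.766056505752, 'k1': 0.055584373125728885, 'cam_to_world': array([[ 0.8508658 , -0.22894084,  0.47287787,  0.1472243 ],
       [-0.52492284, -0.40811451,  0.74692607, -0.34411553],
       [ 0.02198644, -0.88375824, -0.46742696,  0.52050311],
       [ 0.        ,  0.        ,  0.        ,  1.        ]])}
```

View pics/scene0.png

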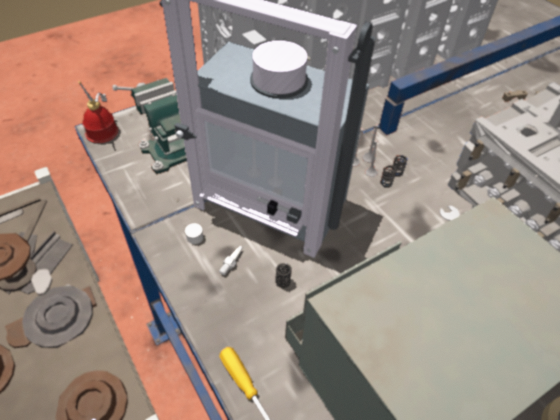

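View pics/side0.png

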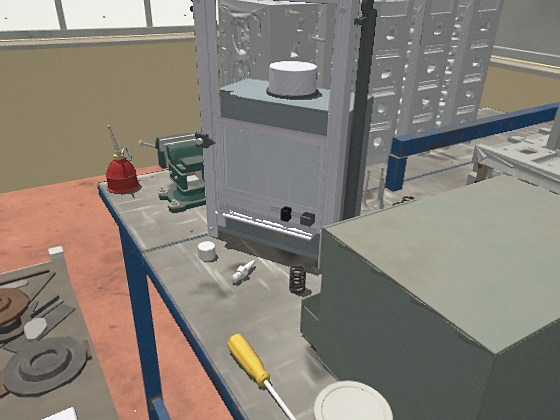

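The scene view shows the booth: lip from about (203,197) to (298,230), knob at (272,207), keeper at (294,214), pointer near (183,132). The side view has lip (220,213)-(312,237), knob (286,213), pointer (207,140), tappet (206,251), plug (243,271) and spring (297,280). Next I'll enlarge both.

Run:
```python
import cv2,pickle,numpy as np
d=pickle.load(open("c0.pkl","rb"))
a=d["scene"]["image"][110:290,165:345]; b=d["side"]["image"][120:300,190:340]
f=lambda i,s:cv2.resize(i,None,fx=s,fy=s,interpolation=cv2.INTER_CUBIC)
a=d["scene"]["image"][115:265,170:330]; a=f(a,5)[:600,:800]
b=d["side"]["image"][125:275,190:350]; b=f(b,5)[:600,:800]
a=f(d["scene"]["image"][115:265,170:330],5); b=f(d["side"]["image"][125:245,190:350],5)
cv2.imwrite("pics/a.png",a[:600]);cv2.imwrite("pics/b.png",b[:600])
```

```text
(no output)
```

View pics/a.png

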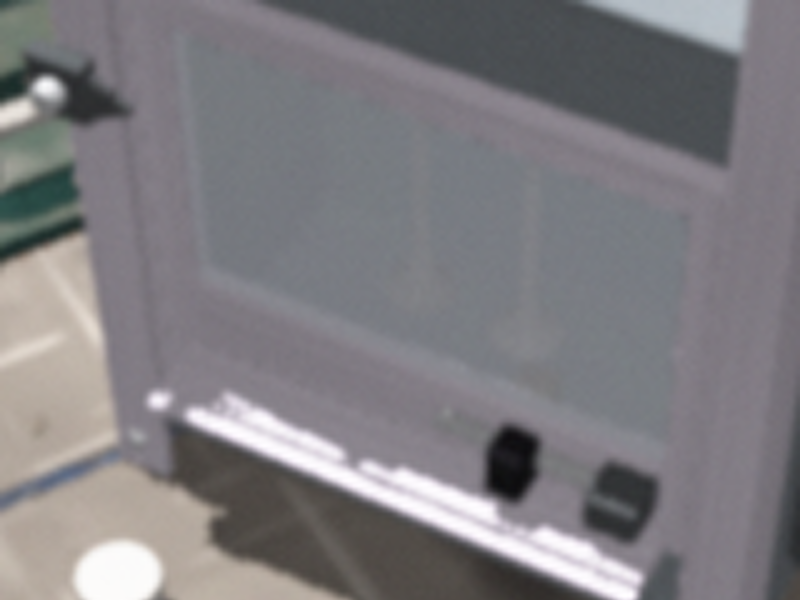

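View pics/b.png

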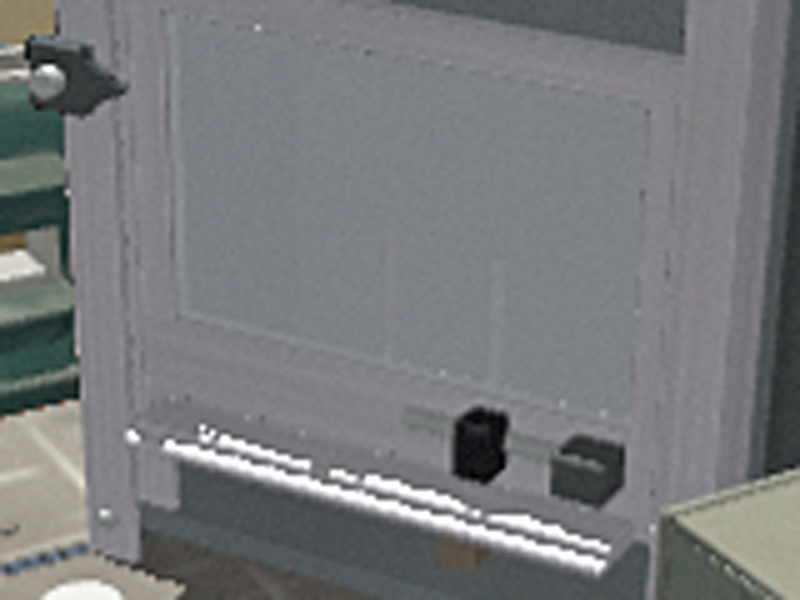

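The crops show, in scene-crop pixels, the pointer tip at (130,108), the lip front from (188,412) to (643,592) and the knob at (510,462). In side-crop pixels these are (127,88), (165,445) to (605,568) and (477,447).

```bash
cat > h.py <<'E'
import numpy as np,cv2
def KD(c):
    f=c["image"].shape[0]/2/np.tan(np.radians(c["vertical_fov"]/2))
    return np.array([[f,0,c["cx"]],[0,f,c["cy"]],[0,0,1]]),np.array([c["k1"],0,0,0])
def ray(c,p):
    K,D=KD(c); u=cv2.undistortPoints(np.array([[p]],float),K,D)[0,0]
    T=c["cam_to_world"]; v=T[:3,:3]@[*u,1]; return T[:3,3],v/np.linalg.norm(v)
def onz(c,p,z):
    o,v=ray(c,p); return o+v*(z-o[2])/v[2]
def tri(cps):
    A=0;b=0;R=[ray(*x) for x in cps]
    for o,v in R: M=np.eye(3)-np.outer(v,v); A=A+M; b=b+M@o
    X=np.linalg.solve(A,b); return X,[round(1000*np.linalg.norm((np.eye(3)-np.outer(v,v))@(X-o)),1) for o,v in R]
def proj(c,X):
    K,D=KD(c); W=np.linalg.inv(c["cam_to_world"]); r,_=cv2.Rodrigues(W[:3,:3])
    return cv2.projectPoints(np.atleast_2d(X).astype(float),r,W[:3,3],K,D)[0][:,0]
E
python3 - <<'E'
import pickle,numpy as np; from h import *
np.set_printoptions(precision=4,suppress=True)
d=pickle.load(open("c0.pkl","rb")); A,B=d["scene"],d["side"]
g=lambda p,o:((p[0]+.5)/5-.5+o[0],(p[1]+.5)/5-.5+o[1])
X={}
for n,a,b in [("tip",(130,108),(127,88)),("L",(188,412),(165,445)),("R",(643,592),(605,568)),("knob",(510,462),(477,447))]:
    X[n],e=tri([(A,g(a,(170,115))),(B,g(b,(190,125)))]); print(n,X[n],e)
w=X["L"]-X["R"]; print("width",np.linalg.norm(w)); yaw=np.arctan2(-w[0],w[1]); print("yaw",yaw)
m=(X["L"]+X["R"])/2; Rz=np.array([[np.cos(yaw),-np.sin(yaw),0],[np.sin(yaw),np.cos(yaw),0],[0,0,1]])
print("lip",m,"knob in booth",Rz.T@(X["knob"]-m),"tip",Rz.T@(X["tip"]-m))
for n,a,b,z in [("tappet",(194,231),(206.5,246),.026),("plug",(231,261),(243,271),.010),("spring",(284,268),(297.5,268),.046)]:
    p,q=onz(A,a,z),onz(B,b,z); print(n,p,q,Rz.T@(p-m))
E
```

```text
tip [0.4877 0.4395 0.2181] [np.float64(0.4), np.float64(0.4)]
L [0.4878 0.4195 0.0731] [np.float64(0.3), np.float64(0.3)]
R [0.5933 0.2559 0.0698] [np.float64(2.4), np.float64(2.4)]
knob [0.571  0.314  0.0998] [np.float64(1.3), np.float64(1.3)]
width 0.19472909637141653
yaw 0.5727760735991293
lip [0.5406 0.3377 0.0715] knob in booth [ 0.0127 -0.0364  0.0283] tip [0.0107 0.1142 0.1466]
tappet [0.4402 0.3911 0.026 ] [0.4384 0.3931 0.026 ] [-0.0554  0.0993 -0.0455]
plug [0.4738 0.3005 0.01  ] [0.4717 0.3022 0.01  ] [-0.0763  0.0049 -0.0615]
spring [0.5397 0.2153 0.046 ] [0.5365 0.2167 0.046 ] [-0.0671 -0.1024 -0.0255]
```

```bash
cat > fit.py <<'E'
import pickle,numpy as np; from h import *
from scipy.optimize import least_squares
np.set_printoptions(precision=4,suppress=True)
d=pickle.load(open("c0.pkl","rb")); A,B=d["scene"],d["side"]
gA=lambda p:((p[0]+.5)/5-.5+170,(p[1]+.5)/5-.5+115)
gB=lambda p:((p[0]+.5)/5-.5+190,(p[1]+.5)/5-.5+125)
def W(q,P):
    c,s=np.cos(q[3]),np.sin(q[3]); return np.atleast_2d(P)@np.array([[c,-s,0],[s,c,0],[0,0,1]]).T+q[:3]
lA=[gA((188,412)),gA((643,592))]; lB=[gB((165,445)),gB((605,568))]
kA,kB=gA((510,462)),gB((477,447))
def res(q):
    o=[]
    for c,l,k in((A,lA,kA),(B,lB,kB)):
        e=proj(c,W(q,[[0,.106,0],[0,-.106,0],[.010,-.045-q[4],.027]]))
        n=e[1]-e[0]; n=np.array([-n[1],n[0]])/np.linalg.norm(n)
        o+=[(np.array(p)-e[0])@n for p in l]+list(e[2]-k)
    return o+[(q[4]-.002)/.002]
if __name__=="__main__":
    s=least_squares(res,[.54,.338,.0715,.573,.002]); q=s.x; print(q,s.fun); np.save("q.npy",q)
    x0=-0.006
    for c,n,o,S in((A,"A",(170,115),5),(B,"B",(190,125),5)):
        im=cv2.resize(c["image"][o[1]:o[1]+120,o[0]:o[0]+160],None,fx=5,fy=5,interpolation=cv2.INTER_CUBIC)
        def pl(P,col):
            p=(proj(c,W(q,P))-o+.5)*5-.5; cv2.polylines(im,[np.round(p).astype(int)],True,col,1)
        for z in(.005,-.005): pl([[0,.106,z],[0,-.106,z],[.032,-.106,z],[.032,.106,z]],(0,0,255))
        k=-.045-q[4]; pl([[.01,k-.008,.015],[.01,k+.008,.015],[.01,k+.008,.039],[.01,k-.008,.039]],(0,255,0))
        cv2.imwrite(f"pics/o{n}.png",im); 
        if n=="A": ia=im
    cv2.imwrite("pics/o.png",np.hstack([cv2.resize(ia[200:],None,fx=.5,fy=.5),cv2.resize(im[200:],None,fx=.5,fy=.5)]))
E
python3 fit.py
```

```text
[0.5364 0.3478 0.0712 0.5625 0.002 ] [ 0.5574  0.3675 -1.0117  0.975  -0.0122  1.1858  0.3832  1.0184 -0.0006]
```

View pics/oB.png

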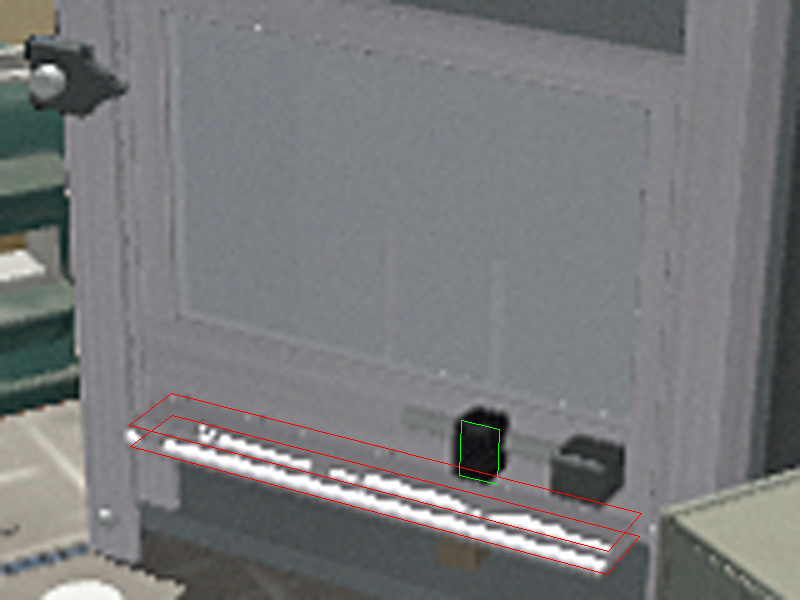

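The overlay fits: the red lip outline meets the lip's left corner at (133,437), and the green knob outline lands on the knob within about 2 px. Next come the grey-green box (an obstacle) and the bystanders in booth axes.

Run:
```python
from fit import *
q=np.load("q.npy")
c,s=np.cos(q[3]),np.sin(q[3]); R=np.array([[c,-s,0],[s,c,0],[0,0,1]]); inv=lambda p:R.T@(np.array(p)-q[:3])
for n,p in dict(tip=[.4877,.4395,.2181],tappet=[.4393,.392,0],plug=[.4728,.3013,0],spring=[.538,.216,0]).items(): print(n,inv(p))
for n,a,b in[("boxL",(308,297),(322,228)),("boxB",(487,203),(497,177)),("boxF?",(303,350),(302,332)),("guideRtop",(344,32),(352,0))]:
    print(n,*tri([(A,a),(B,b)]))
print(proj(A,[[0,0,0],[.3,0,0],[.5,0,0],[.4,.2,0]]),proj(B,[[.5,0,0],[.4,.2,0]]))
# box with heights: left corner in scene
for z in(.1,.15,.2,.25): print(z,onz(A,(308,297),z),onz(A,(487,203),z),onz(B,(495,352),z),onz(B,(322,228),z))
```

```text
tip [0.0077 0.1036 0.1469]
tappet [-0.0586  0.0892 -0.0712]
plug [-0.0786 -0.0054 -0.0712]
spring [-0.069  -0.1123 -0.0712]
boxL [0.474  0.0699 0.2193] [np.float64(2.9), np.float64(2.9)]
boxB [0.8115 0.0609 0.2228] [np.float64(1.8), np.float64(1.8)]
boxF? [0.4695 0.0753 0.0419] [np.float64(14.9), np.float64(14.9)]
guideRtop [0.6363 0.2523 0.4723] [np.float64(0.9), np.float64(0.9)]
[[ 20.9114 588.5079]
 [225.3503 458.6393]
 [333.2909 389.436 ]
 [221.8383 322.1816]] [[358.6529 378.7579]
 [232.8367 320.0952]]
0.1 [0.5226 0.1197 0.1   ] [0.9319 0.1111 0.1   ] [ 0.6057 -0.1172  0.1   ] [0.5999 0.236  0.1   ]
0.15 [0.5032 0.0982 0.15  ] [0.8835 0.0901 0.15  ] [ 0.5512 -0.1442  0.15  ] [0.5461 0.167  0.15  ]
0.2 [0.4838 0.0766 0.2   ] [0.8351 0.0692 0.2   ] [ 0.4967 -0.1712  0.2   ] [0.4922 0.098  0.2   ]
0.25 [0.4645 0.0551 0.25  ] [0.7867 0.0483 0.25  ] [ 0.4422 -0.1982  0.25  ] [0.4384 0.0291 0.25  ]
```

Call:
move_arm(
  targets=[
    [[0, -2, -5], [0, 0, 0], 0],
    [[0, -2, -5], [0, 0, 0], 0],
    [[0, -2, -5], [0, 0, 0], 0],
    [[0, -2, -3], [0, 0, 0], 0],
    [[0, -2, 0], [0, 0, 0], 0],
    [[5.75, -0.3, 0], [0, 0, -0.115], 0],
    [[5.75, -0.3, 0], [0, 0, -0.115], 0],
    [[5.75, -0.3, 0], [0, 0, -0.115], 0],
    [[5.75, -0.3, 0], [0, 0, -0.115], 0],
    [[5.75, -0.3, 0], [0, 0, -0.115], 0],
    [[5.75, -0.3, 0], [0, 0, -0.115], 0],
    [[5.75, -0.3, 0], [0, 0, -0.115], 0],
    [[5.75, -0.3, 0], [0, 0, -0.115], 0],
  ],
  grip_force=10,
)

```text
time: 1.72
ee_pos: [0.4804, -0.1938, 0.402]
eef_rot: [0.818, 0.576, -0.0, -0.0]
ft_force: [1.1, 0.5, -0.3]
width: 0.0009
grip_force: 0.0
```

Call:
move_arm(
  targets=[
    [[5.75, -0.8, 0], [0, 0, -0.115], 0],
    [[5.75, -0.8, 0], [0, 0, -0.115], 0],
    [[5.75, -0.8, 0], [0, 0, -0.115], 0],
    [[5.75, -0.8, 0], [0, 0, -0.115], 0],
    [[5.75, -0.8, 0], [0, 0, -0.115], 0],
    [[5.75, -0.8, 0], [0, 0, -0.115], 0],
    [[5.5, -0.8, 0], [0, 0, -0.115], 0],
    [[5.5, -0.8, 0], [0, 0, -0.115], 0],
    [[0, 0, 0], [0, 0, 0], 0],
  ],
)

```text
time: 2.85
ee_pos: [0.3928, 0.2439, 0.4029]
eef_rot: [0.475, 0.88, 0.0, 0.001]
ft_force: [-0.2, -0.5, 0.4]
width: 0.0007
grip_force: 0.0
```

```bash
python3 -c "
from bench import r
s=r.read_state();print(s['joint_positions'],s['ee_pos'],s['eef_rot'],s['ft_force'])"
```

```text
[ 0.32839434 -0.03233384 -0.93655402  1.49263281 -0.02533996  1.66738839
 -0.02932178] [0.39284584 0.24394484 0.40289781] [4.74919637e-01 8.80029002e-01 1.29019729e-04 5.25828149e-04] [-0.22543357 -0.54904691  0.43213855]
```

Call:
move_arm(
  targets=[
    [[0, 1.5, 3], [-0.17, 0, 0], 0],
    [[0, 1.5, 3], [-0.17, 0, 0], 0],
    [[0, 1, 3], [-0.17, 0, 0], 0],
    [[0, 0, 3], [-0.17, 0, 0], 0],
    [[0, 0, 1], [-0.17, 0, 0], 0],
    [[0, 0, 1], [-0.17, 0, 0], 0],
    [[0, 0, 1], [-0.17, 0, 0], 0],
    [[0, 0, 0], [0, 0, 0], 0],
  ],
)

```text
time: 3.85
ee_pos: [0.474, 0.3123, 0.3001]
eef_rot: [0.402, 0.763, 0.453, 0.226]
ft_force: [-0.5, 0.7, -0.5]
width: 0.0005
grip_force: 0.0
```

```bash
cat > st.py <<'E'
from bench import r
import numpy as np
from scipy.spatial.transform import Rotation as Ro
np.set_printoptions(precision=3,suppress=True)
q=np.load("q.npy"); c,s=np.cos(q[3]),np.sin(q[3]); Rb=np.array([[c,-s,0],[s,c,0],[0,0,1]])
def show():
    S=r.read_state(); R=Ro.from_quat(S["eef_rot"]).as_matrix()
    print("t",S["time"],"j",S["joint_positions"],"F booth",Rb.T@S["ft_force"])
    print("tcp rel lip (booth; z abs)",Rb.T@(S["ee_pos"]-[*q[:2],0]))
    T=Rb.T@R; print("tool axes in booth (cols x y z)\n",T); return S,T
if __name__=="__main__": show()
E
python3 st.py
```

```text
t 3.85 j [-0.146 -0.447 -0.441  2.397 -1.127  0.173  0.972] F booth [-0.069  0.825 -0.495]
tcp rel lip (booth; z abs) [-0.072  0.003  0.3  ]
tool axes in booth (cols x y z)
 [[-0.051  0.488  0.871]
 [ 0.999  0.008  0.054]
 [ 0.02   0.873 -0.487]]
```

```bash
cat > kin.py <<'E'
import numpy as np
from scipy.spatial.transform import Rotation as Ro
z=lambda a:Ro.from_euler("z",a); y=lambda a:Ro.from_euler("y",a)
V=np.array
D=[([1.24539153,.33289156,-.06471457,1.4609623,.02157611,1.34989535,-.08848356],[.18626529,-.59618172,.22173166],[.988556771,.150847528,-.00013,-.000719]),
([.32839434,-.03233384,-.93655402,1.49263281,-.02533996,1.66738839,-.02932178],[.39284584,.24394484,.40289781],[.474919637,.880029,.000129,.000526])]
def fk(j,p,sg=(-1,1,-1,1,-1,1,-1)):
    # p: d1, d3, d5, d7, shoulder a1, elbow a3, a4, wrist a6, tool yaw
    j=V(j)*sg
    R=z(j[0]); X=R.apply([p[4],0,p[0]]); R=R*y(j[1])*z(j[2]); X=X+R.apply([p[5],0,p[1]])
    R=R*y(j[3])*z(j[4]); X=X+R.apply([p[6],0,p[2]]); R=R*y(j[5])*z(j[6]); X=X+R.apply([p[7],0,p[3]])
    return X,R*z(p[8])
E
python3 - <<'E'
from kin import *; import itertools
from bench import r
S=r.read_state(); D.append((S["joint_positions"],S["ee_pos"],S["eef_rot"]))
import pickle; pickle.dump(D,open("D.pkl","wb"))
from scipy.optimize import least_squares
for s5,s7 in itertools.product((1,-1),(1,-1)):
    sg=(-1,1,-1,1,s5,1,s7)
    def f(p):
        o=[]
        for j,x,qq in D:
            X,R=fk(j,p,sg); o+=list((X-x)*5)+list((R.inv()*Ro.from_quat(qq)).as_rotvec())
        o+=list(.02*V(p[4:8]))
        return o
    b=min((least_squares(f,[.35,.4,.4,.25,0,0,0,0,t]) for t in(1.57,-1.57)),key=lambda s:s.cost)
    print(sg,b.cost,np.round(b.x,3),np.round(np.linalg.norm(V(f(b.x)[:-4]).reshape(-1,3),axis=1),3))
E
```

```text
(-1, 1, -1, 1, 1, 1, 1) 0.09481170526930464 [ 0.157  0.404  0.336  0.254  0.04   0.213 -0.071  0.096 -4.539] [0.229 0.042 0.074 0.13  0.014 0.336]
(-1, 1, -1, 1, 1, 1, -1) 1.7653310284716455 [ 0.163  0.38   0.396  0.259  0.04   0.083 -0.078  0.022  2.309] [0.272 0.749 0.032 0.745 0.017 1.53 ]
(-1, 1, -1, 1, -1, 1, 1) 1.43876943888591 [ 0.073  0.367  0.394  0.181  0.046  0.136 -0.111  0.079  1.002] [0.191 0.746 0.044 0.628 0.006 1.374]
(-1, 1, -1, 1, -1, 1, -1) 0.02459960487690705 [ 0.227  0.425  0.441  0.331  0.043 -0.009 -0.029 -0.016  1.571] [0.216 0.    0.052 0.    0.004 0.   ]
```

```bash
cat > lin.py <<'E'
from kin import *; import pickle
D=pickle.load(open("D.pkl","rb"))
def mats(j):
    j=V(j)*[-1,1,-1,1,-1,1,-1]; R=Ro.identity(); L=[]
    for i,f in enumerate((z,y,z,y,z,y,z)):
        R=R*f(j[i]); L.append(R.as_matrix())
    return L
# offsets: after j1 (x,y,z), after j3, after j5, after j7 (z only) ; y-axis joints: x/z offsets folded
def rows(j):
    L=mats(j); return np.hstack([L[0],L[2],L[4],L[6][:,2:]])
names="a1x a1y a1z a3x a3y a3z a5x a5y a5z a7z".split()
def solve(lam=.003):
    A=np.vstack([rows(j) for j,_,_ in D]); b=np.hstack([x for _,x,_ in D])
    w=V([1,1,.02,1,1,.02,1,1,.02,.02])*lam**.5
    x0=V([0,0,.3,0,0,.4,0,0,.4,.25])
    x=np.linalg.lstsq(np.vstack([A,np.diag(w)]),np.hstack([b,w*x0]),rcond=None)[0]
    return x,(A@x-b).reshape(-1,3)
if __name__=="__main__":
    for l in(.1,.003,.0001):
        x,e=solve(l); print(dict(zip(names,np.round(x,3)))); print(np.round(e,4))
E
python3 lin.py
```

```text
{'a1x': np.float64(0.0), 'a1y': np.float64(-0.018), 'a1z': np.float64(0.255), 'a3x': np.float64(0.005), 'a3y': np.float64(-0.018), 'a3z': np.float64(0.452), 'a5x': np.float64(-0.006), 'a5y': np.float64(-0.008), 'a5z': np.float64(0.482), 'a7z': np.float64(0.357)}
[[ 0.001   0.0006  0.0008]
 [ 0.0001 -0.0006  0.    ]
 [-0.0003  0.0012 -0.0008]]
{'a1x': np.float64(-0.001), 'a1y': np.float64(-0.019), 'a1z': np.float64(0.254), 'a3x': np.float64(0.007), 'a3y': np.float64(-0.02), 'a3z': np.float64(0.451), 'a5x': np.float64(-0.006), 'a5y': np.float64(-0.007), 'a5z': np.float64(0.482), 'a7z': np.float64(0.356)}
[[ 0.  0.  0.]
 [ 0. -0.  0.]
 [-0.  0. -0.]]
{'a1x': np.float64(-0.001), 'a1y': np.float64(-0.019), 'a1z': np.float64(0.254), 'a3x': np.float64(0.007), 'a3y': np.float64(-0.02), 'a3z': np.float64(0.451), 'a5x': np.float64(-0.006), 'a5y': np.float64(-0.007), 'a5z': np.float64(0.483), 'a7z': np.float64(0.356)}
[[ 0.  0. -0.]
 [ 0. -0.  0.]
 [-0.  0. -0.]]
```

Call:
move_arm(
  targets=[
    [[0, 0, 0], [0.17, 0, 0], 0],
    [[0, 0, 0], [0.17, 0, 0], 0],
    [[0, 0, 0], [0.17, 0, 0], 0],
    [[0, 0, 0], [0, 0.17, 0], 0],
    [[0, 0, 0], [0, 0.17, 0], 0],
    [[0, 0, 0], [0, 0, 0], 0],
  ],
)

```text
time: 4.6
ee_pos: [0.4776, 0.3146, 0.3081]
eef_rot: [0.374, 0.847, 0.378, 0.001]
ft_force: [0.3, 0.6, 0.4]
width: 0.0004
grip_force: 0.0
```

```bash
cat > add.py <<'E'
import pickle
from bench import r
D=pickle.load(open("D.pkl","rb")); S=r.read_state(); D.append((S["joint_positions"],S["ee_pos"],S["eef_rot"])); pickle.dump(D,open("D.pkl","wb"))
E
python3 add.py; python3 st.py; python3 lin.py
```

```text
t 4.6 j [ 0.268 -0.182 -0.545  2.022 -0.878  0.906  0.879] F booth [0.519 0.34  0.374]
tcp rel lip (booth; z abs) [-0.067  0.003  0.308]
tool axes in booth (cols x y z)
 [[-0.271  0.767  0.581]
 [ 0.92   0.03   0.39 ]
 [ 0.282  0.641 -0.714]]
{'a1x': np.float64(0.001), 'a1y': np.float64(-0.019), 'a1z': np.float64(0.256), 'a3x': np.float64(0.005), 'a3y': np.float64(-0.019), 'a3z': np.float64(0.449), 'a5x': np.float64(-0.004), 'a5y': np.float64(-0.006), 'a5z': np.float64(0.482), 'a7z': np.float64(0.354)}
[[ 0.0012  0.0007  0.001 ]
 [ 0.0002 -0.0006  0.0002]
 [-0.0004  0.0005 -0.    ]
 [ 0.0002  0.0005 -0.0012]]
{'a1x': np.float64(-0.0), 'a1y': np.float64(-0.021), 'a1z': np.float64(0.258), 'a3x': np.float64(0.001), 'a3y': np.float64(-0.023), 'a3z': np.float64(0.449), 'a5x': np.float64(-0.001), 'a5y': np.float64(-0.001), 'a5z': np.float64(0.488), 'a7z': np.float64(0.352)}
[[ 0.0001  0.      0.0001]
 [-0.     -0.      0.    ]
 [-0.      0.      0.0001]
 [ 0.0001  0.     -0.0002]]
{'a1x': np.float64(-0.0), 'a1y': np.float64(-0.022), 'a1z': np.float64(0.258), 'a3x': np.float64(0.0), 'a3y': np.float64(-0.023), 'a3z': np.float64(0.449), 'a5x': np.float64(-0.0), 'a5y': np.float64(-0.0), 'a5z': np.float64(0.49), 'a7z': np.float64(0.352)}
[[ 0.  0.  0.]
 [-0. -0.  0.]
 [-0. -0.  0.]
 [ 0.  0. -0.]]
```

```bash
cat > ik.py <<'E'
from lin import *
from scipy.optimize import least_squares
x,_=solve(.0001)
q=np.load("q.npy"); Rb=z(q[3])
lo=V([-2.6,-.5,-1.47,.16,-1.27,.06,-2.6])+.03; hi=V([2.6,2.12,1.34,2.42,4.41,2.06,2.6])-.03
def fkin(j):
    L=mats(j); return rows(j)@x, Ro.from_matrix(L[6])*z(np.pi/2)
def pts(j):
    L=mats(j); e=L[0]@x[:3]+L[2]@x[3:6]; return e,e+L[4]@x[6:9]
def goal(xb,yb,zz,pitch,yaw,roll):
    # base: tool z=booth x; tool x up ; pitch down>0, yaw left>0
    B=np.array([[0,0,1],[0,-1,0],[1,0,0]],float)  # cols: x=up,y=-booth y,z=booth x
    R=Rb*z(yaw)*y(pitch)*Ro.from_matrix(B)*z(roll)
    return Rb.apply([xb,yb,0])+[q[0],q[1],zz],R
def ik(P,R,j0):
    f=lambda j:np.hstack([(fkin(j)[0]-P)*5,(fkin(j)[1].inv()*R).as_rotvec()])
    s=least_squares(f,np.clip(j0,lo,hi),bounds=(lo,hi),max_nfev=60); return s.x,np.abs(s.fun).max()
E
cat > s.py <<'E'
from ik import *; np.set_printoptions(precision=2,suppress=True,linewidth=150)
rng=np.random.default_rng(0)
for pitch in(.2,.35,.5):
  for yaw in(-.9,-.5,0,.5,.9):
    for roll in(0,np.pi):
      best=None
      for k in range(12):
        j,e=ik(*goal(.012,0,.05,pitch,yaw,roll),rng.uniform(lo,hi))
        if e<1e-3:
            el,w=pts(j)
            if min(el[2],w[2])<.08: continue
            j2,e2=ik(*goal(.012,0,.25,pitch,yaw,roll),j)
            m=np.minimum(j-lo,hi-j).min()
            if best is None or (e2<1e-3,m)>best[0]: best=((e2<1e-3,m),j,j2,e2,el,w)
      if best: print(pitch,yaw,round(roll,1),"m%.2f"%best[0][1],best[1],"up",best[2],"e%.3f"%best[3],"elbow",best[4],"wrist",best[5])
E
time python3 s.py
```

```text
0.2 -0.9 0 m0.46 [-1.06  0.81 -0.18  1.93  1.59  1.49  1.99] up [-1.07  0.44 -0.18  1.98  1.53  1.51  2.24] e0.054 elbow [0.2  0.26 0.56] wrist [0.22 0.47 0.12]
0.2 -0.9 3.1 m0.47 [-1.    0.82 -0.24  1.92  1.62  1.52 -1.14] up [-1.07  0.41 -0.17  1.96  1.48  1.47 -0.79] e0.000 elbow [0.22 0.26 0.56] wrist [0.22 0.47 0.12]
0.2 -0.5 0 m0.13 [-1.53  0.77  0.4   2.26  1.93  1.06  1.61] up [-1.49  0.17  0.37  2.3   1.82  1.05  2.22] e0.000 elbow [0.06 0.3  0.59] wrist [0.2  0.33 0.12]
0.2 -0.5 3.1 m0.17 [-0.69  0.76 -0.45  2.22  2.16  1.5  -1.22] up [-0.53  0.23 -0.63  2.26  1.89  1.21 -0.85] e0.000 elbow [0.27 0.17 0.58] wrist [0.2  0.33 0.12]
0.2 0 0 m0.00 [-0.02  0.8  -0.66  2.39  3.09  1.31  2.04] up [ 0.72  0.19 -1.44  2.39  2.82  0.67  1.98] e0.036 elbow [ 0.33 -0.03  0.56] wrist [0.25 0.17 0.12]
0.2 0 3.1 m0.02 [ 0.6   1.45 -1.18  2.37  3.27  1.18 -0.31] up [ 0.69  0.32 -1.44  2.39  2.78  0.75 -1.02] e0.056 elbow [ 0.35 -0.28  0.29] wrist [0.25 0.17 0.12]
0.2 0.5 0 m0.06 [ 1.1   1.85 -1.38  2.21  2.21  0.23 -1.88] up [ 1.21  1.98 -1.44  2.33  3.    0.12 -2.57] e0.325 elbow [ 0.17 -
[... 3115 characters left out ...]
0.19 0.22]
0.5 0.5 0 m0.10 [-1.06  0.63  0.81  2.29  4.06  1.13  0.92] up [-0.39  0.01  0.03  2.28  4.38  0.6   0.71] e0.086 elbow [0.16 0.2  0.63] wrist [0.4  0.08 0.22]
0.5 0.5 3.1 m0.11 [-0.87  0.54  0.59  2.28  4.09  1.01 -2.14] up [-0.39  0.01  0.03  2.28  4.38  0.6  -2.43] e0.086 elbow [0.17 0.14 0.65] wrist [0.4  0.08 0.22]
0.5 0.9 0 m0.30 [ 0.75  1.02 -1.14  1.94 -0.4   0.45  0.24] up [ 0.87  0.61 -1.29  1.87 -0.62  0.72  0.06] e0.000 elbow [ 0.27 -0.29  0.47] wrist [0.51 0.05 0.22]
0.5 0.9 3.1 m0.04 [-1.15  1.3   1.27  2.03  4.04  1.93 -2.43] up [-1.15  0.79  1.31  1.99  4.38  1.77 -2.52] e0.131 elbow [0.2  0.38 0.4 ] wrist [0.51 0.05 0.22]
real	3m52.306s
user	3m52.853s
sys	0m0.108s
```

```bash
cat > s2.py <<'E'
from ik import *; np.set_printoptions(precision=2,suppress=True,linewidth=160)
rng=np.random.default_rng(1); from bench import r
j0=r.read_state()["joint_positions"]; C=[]
W=[(.012,0,.04),(.012,0,.12),(.012,0,.2),(.018,.01,.25),(.018,-.05,.25)]
for yaw in(-.25,-.4):
  for pitch in(.35,.45):
   for k in range(10):
    s=rng.uniform(lo,hi); s[[1,3,4,5]]=[.7,2.2,2.,1.2]; s[6]=-1; s[[0,2]]=rng.uniform([-1.2,-1],[.6,.6])
    j,e=ik(*goal(-.06,0,.06,pitch,yaw,np.pi),s)
    if e>1e-3 or pts(j)[0][2]<.4: continue
    t=[j];ok=1;a=j
    for w in W:
        a,e=ik(*goal(*w,pitch,yaw,np.pi),a); t.append(a); ok&=e<2e-3
        if not ok: break
    if ok: C.append((min(np.minimum(a-lo,hi-a).min() for a in t),yaw,pitch,t))
C.sort(key=lambda c:-c[0])
for c in C[:4]: print("m%.2f"%c[0],c[1:3]); print(V(c[3])); print(*pts(c[3][0]))
pickle.dump(C,open("C.pkl","wb")); print(j0,*pts(j0))
E
time python3 s2.py
```

```text
[ 0.27 -0.18 -0.54  2.02 -0.88  0.91  0.88] [-0.08 -0.02  0.7 ] [0.38 0.09 0.56]
real	0m16.087s
user	0m16.473s
sys	0m0.160s
```

```bash
sed -i 's/goal(-.06,0,.06/goal(-.022,0,.06/; s/for yaw in(-.25,-.4)/for yaw in(-.3,-.45)/; s/for pitch in(.35,.45)/for pitch in(.25,.4)/' s2.py; time python3 s2.py
```

```text
[ 0.27 -0.18 -0.54  2.02 -0.88  0.91  0.88] [-0.08 -0.02  0.7 ] [0.38 0.09 0.56]
real	0m39.408s
user	0m40.013s
sys	0m0.093s
```

```bash
cat > s3.py <<'E'
from ik import *; np.set_printoptions(precision=2,suppress=True,linewidth=160)
rng=np.random.default_rng(1)
for yaw in(-.3,-.5):
  for pitch in(.25,.4,.6):
   for w in [(-.022,0,.06),(.012,0,.04),(.012,0,.2),(.018,.01,.25),(.018,-.05,.25)]:
    P,R=goal(*w,pitch,yaw,np.pi); b=(9,)
    for k in range(5):
        s=rng.uniform(lo,hi); s[[1,3,4,5]]=[.6,2.2,2.,1.2]; s[6]=-1; s[[0,2]]=rng.uniform([-1.2,-1],[.6,.6])
        j,e=ik(P,R,s)
        if e<b[0]: b=(e,j)
    Wr=P-R.as_matrix()[:,2]*x[9]
    print(yaw,pitch,w,"e%.3f"%b[0],b[1],"wrist",Wr,"d%.3f"%np.linalg.norm(Wr-[0,0,x[2]]))
E
time python3 s3.py
```

```text
-0.3 0.25 (-0.022, 0, 0.06) e0.000 [ 0.04  1.   -1.04  2.39  2.66  1.63 -0.81] wrist [0.19 0.25 0.15] d0.330
-0.3 0.25 (0.012, 0, 0.04) e0.000 [-0.91  0.66 -0.1   2.34  2.37  1.26 -1.42] wrist [0.22 0.27 0.13] d0.367
-0.3 0.25 (0.012, 0, 0.2) e0.000 [-0.39  0.23 -0.64  2.37  2.2   1.03 -1.  ] wrist [0.22 0.27 0.29] d0.345
-0.3 0.25 (0.018, 0.01, 0.25) e0.000 [-0.03  0.17 -1.01  2.32  2.1   0.96 -0.85] wrist [0.22 0.28 0.34] d0.361
-0.3 0.25 (0.018, -0.05, 0.25) e0.000 [-0.43  0.05 -0.45  2.38  2.24  0.79 -0.99] wrist [0.25 0.23 0.34] d0.346
-0.3 0.4 (-0.022, 0, 0.06) e0.002 [-0.05  0.69 -0.97  2.39  2.36  1.29 -0.91] wrist [0.2  0.25 0.2 ] d0.330
-0.3 0.4 (0.012, 0, 0.04) e0.000 [-1.39  0.57  0.41  2.37  2.33  0.85 -1.55] wrist [0.23 0.27 0.18] d0.366
-0.3 0.4 (0.012, 0, 0.2) e0.000 [-0.04  0.17 -0.96  2.31  2.01  0.82 -0.77] wrist [0.23 0.27 0.34] d0.366
-0.3 0.4 (0.018, 0.01, 0.25) e0.000 [-1.21 -0.03  0.2   2.31  1.81  0.7  -0.64] wrist [0.23 0.28 0.39] d0.388
-0.3 0.4 (0.018, -0.05, 0.25) e0.000 [ 0.64  0.01 -1.44  2.28  2.02  0.55 -0.73] wrist [0.27 0.23 0.39] d0.375
-0.3 0.6 (-
[... 1504 characters left out ...]
.431
-0.5 0.4 (0.018, -0.05, 0.25) e0.000 [-0.82  0.04 -0.16  2.24  1.67  0.83 -0.61] wrist [0.25 0.29 0.39] d0.410
-0.5 0.6 (-0.022, 0, 0.06) e0.005 [-0.4   0.42 -0.7   2.26  1.8   1.   -0.83] wrist [0.23 0.32 0.26] d0.391
-0.5 0.6 (0.012, 0, 0.04) e0.003 [-0.42  0.52 -0.66  2.18  1.87  1.01 -0.84] wrist [0.26 0.34 0.24] d0.423
-0.5 0.6 (0.012, 0, 0.2) e0.000 [ 0.04  0.24 -1.12  2.12  1.51  0.94 -0.4 ] wrist [0.26 0.34 0.4 ] d0.446
-0.5 0.6 (0.018, 0.01, 0.25) e0.000 [-0.97  0.03 -0.08  2.09  1.24  0.81 -0.23] wrist [0.26 0.35 0.45] d0.472
-0.5 0.6 (0.018, -0.05, 0.25) e0.000 [ 0.21  0.07 -1.12  2.09  1.33  0.74 -0.19] wrist [0.29 0.3  0.45] d0.456
real	1m13.197s
user	1m13.741s
sys	0m0.113s
```

```bash
cat > plan.py <<'E'
from ik import *; np.set_printoptions(precision=2,suppress=True,linewidth=160)
from bench import r
j0=r.read_state()["joint_positions"]; PT,YW,Y0=.5,-.35,-.015
G=lambda a,b,c:goal(a,b,c,PT,YW,np.pi)
best=None
for s0 in ([-.5,.1,-.5,2.2,1.6,.8,-.6],[0,.1,-1,2.2,1.6,.8,-.6],[.2,.1,-.6,2.2,1.6,.8,-.6],[-.9,.1,-.1,2.2,1.6,.8,-.6]):
    j,e=ik(*G(-.03,Y0,.25),s0); print("%.4f"%e,j)
    if e<2e-3 and (best is None or np.abs(j-j0).sum()<np.abs(best-j0).sum()): best=j
jp=best; t=jp
for w in[(-.03,Y0,.18),(-.03,Y0,.11),(-.03,Y0,.038),(.012,Y0,.038),(.012,Y0,.12),(.012,Y0,.2),(-.03,Y0,.2),(-.03,.02,.25),(.018,.02,.25),(.018,-.05,.25)]:
    t,e=ik(*G(*w),t); print(w,"%.4f"%e,t)
N=20; Pp,Rp=fkin(j0)
print(jp)
rowsout=[]
for i in range(1,N+1):
    j=j0+(jp-j0)*i/N; P,R=fkin(j)
    e,w=pts(j); d=Rp.inv().apply(P-Pp)*100; rv=(Rp.inv()*R).as_rotvec()
    rowsout.append([list(map(float,d.round(1))),list(map(float,rv.round(3))),0])
    # follow rounded
    Pp=Pp+Rp.apply(d.round(1))/100; Rp=Rp*Ro.from_rotvec(rv.round(3))
    if i%2==0: print(i,"tcp booth",Rb.inv().apply(P-[q[0],q[1],0]),"world",P,"el",e,"wr",w,"step",np.linalg.norm(d),np.linalg.norm(rv))
import json; print(json.dumps(rowsout)); print("end",Rb.inv().apply(Pp-[q[0],q[1],0]))
E
python3 plan.py
```

```text
0.0168 [-0.48 -0.13 -0.5   2.3   1.47  0.63 -0.37]
0.0230 [-0.01 -0.14 -0.94  2.29  1.49  0.58 -0.41]
0.0000 [-0.26 -0.15 -0.68  2.31  1.48  0.57 -0.39]
0.0000 [-0.82 -0.15 -0.17  2.33  1.51  0.65 -0.38]
(-0.03, -0.015, 0.18) 0.0000 [-0.21  0.04 -0.78  2.36  1.79  0.7  -0.7 ]
(-0.03, -0.015, 0.11) 0.0001 [-0.25  0.26 -0.76  2.39  2.02  0.88 -0.9 ]
(-0.03, -0.015, 0.038) 0.0009 [-0.41  0.47 -0.6   2.39  2.2   1.03 -1.07]
(0.012, -0.015, 0.038) 0.0050 [-0.4   0.52 -0.57  2.3   2.22  1.   -1.02]
(0.012, -0.015, 0.12) 0.0000 [-0.3   0.3  -0.68  2.3   2.02  0.84 -0.84]
(0.012, -0.015, 0.2) 0.0000 [ 0.17  0.16 -1.14  2.25  1.8   0.75 -0.57]
(-0.03, -0.015, 0.2) 0.0267 [ 0.14  0.03 -1.13  2.32  1.71  0.72 -0.6 ]
(-0.03, 0.02, 0.25) 0.0373 [ 0.04 -0.05 -1.12  2.26  1.53  0.75 -0.49]
(0.018, 0.02, 0.25) 0.0000 [ 0.06  0.05 -1.08  2.17  1.56  0.71 -0.4 ]
(0.018, -0.05, 0.25) 0.0171 [ 0.17 -0.   -1.01  2.21  1.63  0.56 -0.41]
[-0.26 -0.15 -0.68  2.31  1.48  0.57 -0.39]
2 tcp booth [-0.1  -0.01  0.25] world [0.46 0.29 0.25] el [-0.07 -0.03  0.7 ] wr [0.37 0.11 0.54] step 3.022463980974299 0.0951
[... 1599 characters left out ...]
 0.6], [0.033, -0.066, -0.049], 0], [[-1.0, -0.7, 0.4], [0.024, -0.066, -0.052], 0], [[-1.1, -0.3, 0.4], [0.016, -0.067, -0.054], 0], [[-1.0, -0.0, 0.2], [0.007, -0.067, -0.056], 0], [[-0.9, 0.3, 0.1], [-0.001, -0.066, -0.058], 0], [[-1.0, 0.6, 0.0], [-0.009, -0.065, -0.059], 0], [[-0.8, 0.9, -0.0], [-0.016, -0.063, -0.06], 0], [[-0.8, 1.2, -0.2], [-0.025, -0.061, -0.06], 0], [[-0.8, 1.5, -0.3], [-0.031, -0.059, -0.061], 0], [[-0.6, 1.7, -0.4], [-0.039, -0.056, -0.061], 0], [[-0.6, 2.1, -0.4], [-0.044, -0.052, -0.062], 0], [[-0.5, 2.2, -0.5], [-0.051, -0.05, -0.061], 0], [[-0.5, 2.5, -0.5], [-0.056, -0.045, -0.061], 0], [[-0.3, 2.7, -0.6], [-0.06, -0.042, -0.061], 0]]
end [-0.03 -0.01  0.25]
```

Call:
move_arm(
  targets=[
    [[-0.9, -3.1, 1.0], [0.08, -0.05, -0.026], 0],
    [[-1.0, -2.7, 0.9], [0.073, -0.053, -0.03], 0],
    [[-1.1, -2.4, 0.9], [0.065, -0.057, -0.035], 0],
    [[-1.0, -2.0, 0.8], [0.058, -0.06, -0.039], 0],
    [[-1.1, -1.7, 0.8], [0.05, -0.062, -0.043], 0],
    [[-1.1, -1.4, 0.6], [0.042, -0.064, -0.046], 0],
    [[-1.1, -1.1, 0.6], [0.033, -0.066, -0.049], 0],
    [[-1.0, -0.7, 0.4], [0.024, -0.066, -0.052], 0],
    [[-1.1, -0.3, 0.4], [0.016, -0.067, -0.054], 0],
    [[-1.0, 0, 0.2], [0.007, -0.067, -0.056], 0],
    [[-0.9, 0.3, 0.1], [-0.001, -0.066, -0.058], 0],
    [[-1.0, 0.6, 0.0], [-0.009, -0.065, -0.059], 0],
    [[-0.8, 0.9, 0], [-0.016, -0.063, -0.06], 0],
    [[-0.8, 1.2, -0.2], [-0.025, -0.061, -0.06], 0],
    [[-0.8, 1.5, -0.3], [-0.031, -0.059, -0.061], 0],
    [[-0.6, 1.7, -0.4], [-0.039, -0.056, -0.061], 0],
  ],
)

```text
time: 6.6
ee_pos: [0.5265, 0.2319, 0.2219]
eef_rot: [0.06, 0.902, 0.018, 0.428]
ft_force: [0.3, -0.3, -0.0]
width: 0.0004
grip_force: 0.0
```

```bash
python3 st.py
```

```text
t 6.6 j [ 0.573 -0.344 -1.255  2.234  0.669  0.436  0.129] F booth [ 0.075 -0.454 -0.003]
tcp rel lip (booth; z abs) [-0.07  -0.093  0.222]
tool axes in booth (cols x y z)
 [[-0.464  0.607  0.645]
 [ 0.439  0.79  -0.428]
 [-0.769  0.085 -0.633]]
```

Call:
move_arm(
  targets=[
    [[-0.6, 2.1, -0.4], [-0.044, -0.052, -0.062], 0],
    [[-0.5, 2.2, -0.5], [-0.051, -0.05, -0.061], 0],
    [[-0.5, 2.5, -0.5], [-0.056, -0.045, -0.061], 0],
    [[-0.3, 2.7, -0.6], [-0.06, -0.042, -0.061], 0],
    [[0, 0, 0], [0, 0, 0], 0],
  ],
)

```text
time: 7.22
ee_pos: [0.5178, 0.3242, 0.2523]
eef_rot: [-0.094, 0.853, 0.054, 0.511]
ft_force: [0.4, -0.5, -0.9]
width: 0.0001
grip_force: 0.0
```

```bash
python3 st.py
```

```text
t 7.225 j [ 0.609 -0.5   -1.356  2.288  1.144  0.171 -0.234] F booth [ 0.07  -0.669 -0.933]
tcp rel lip (booth; z abs) [-0.028 -0.01   0.252]
tool axes in booth (cols x y z)
 [[-0.445  0.338  0.829]
 [ 0.157  0.941 -0.3  ]
 [-0.882 -0.003 -0.472]]
```

Call:
move_arm(
  targets=[
    [[2.6, 0, 1.4], [0, 0, 0], 0],
    [[2.6, 0, 1.4], [0, 0, 0], 0],
    [[2.6, 0, 1.4], [0, 0, 0], 0],
    [[0, 0, 0], [0, 0, 0], 0],
  ],
)

```text
time: 7.72
ee_pos: [0.5181, 0.3102, 0.2018]
eef_rot: [-0.087, 0.861, 0.045, 0.499]
ft_force: [0.4, 0.6, -0.2]
width: 0.0002
grip_force: 0.0
```

```bash
python3 st.py
```

```text
t 7.725 j [ 0.552 -0.102 -1.453  2.327  1.649  0.54  -0.578] F booth [ 0.661  0.31  -0.237]
tcp rel lip (booth; z abs) [-0.036 -0.022  0.202]
tool axes in booth (cols x y z)
 [[-0.467  0.359  0.808]
 [ 0.171  0.933 -0.316]
 [-0.868 -0.009 -0.497]]
```

Call:
move_arm(
  targets=[
    [[1.7, 0, 1.0], [0, 0, 0], 0],
    [[1.7, 0, 1.0], [0, 0, 0], 0],
    [[1.7, 0, 1.0], [0, 0, 0], 0],
    [[0, 0, 0], [0, 0, 0], 0],
  ],
)

```text
time: 8.22
ee_pos: [0.5199, 0.3095, 0.1487]
eef_rot: [-0.089, 0.859, 0.042, 0.502]
ft_force: [0.2, 0.9, -0.1]
width: 0.0004
grip_force: 0.0
```

```bash
python3 st.py
```

```text
t 8.225 j [ 0.324  0.32  -1.343  2.361  1.919  0.935 -0.646] F booth [ 0.64   0.654 -0.131]
tcp rel lip (booth; z abs) [-0.034 -0.024  0.149]
tool axes in booth (cols x y z)
 [[-0.465  0.357  0.81 ]
 [ 0.162  0.934 -0.319]
 [-0.87  -0.017 -0.492]]
```

Call:
move_arm(
  targets=[
    [[1.8, 0.5, 0.8], [0, 0, 0], 0],
    [[1.8, 0.5, 0.8], [0, 0, 0], 0],
    [[1.8, 0.5, 0.8], [0, 0, 0], 0],
    [[1.8, 0.5, 0.8], [0, 0, 0], 0],
    [[0, 0, 0], [0, 0, 0], 0],
  ],
)

```text
time: 8.85
ee_pos: [0.5096, 0.327, 0.0714]
eef_rot: [-0.089, 0.859, 0.043, 0.503]
ft_force: [-0.3, -0.0, 0.2]
width: 0.0008
grip_force: 0.0
```

```bash
python3 st.py
python3 - <<'E'
from bench import r
import cv2,numpy as np,pickle
d={n:r.camera(n) for n in("scene","side","wrist")}; pickle.dump(d,open("c1.pkl","wb"))
f=lambda i,s:cv2.resize(i,None,fx=s,fy=s,interpolation=cv2.INTER_CUBIC)
a=f(d["side"]["image"][150:320,180:380],2); b=f(d["scene"]["image"][120:290,150:350],2); w=f(d["wrist"]["image"],.5)
im=np.zeros((600,800,3),np.uint8); im[:340,:400]=a; im[:340,400:800]=b; im[345:345+w.shape[0],:w.shape[1]]=w
cv2.imwrite("pics/c1.png",im)
E
```

```text
t 8.85 j [ 0.052  0.611 -1.133  2.363  2.121  1.2   -0.771] F booth [-0.247  0.125  0.174]
tcp rel lip (booth; z abs) [-0.034 -0.003  0.071]
tool axes in booth (cols x y z)
 [[-0.463  0.357  0.811]
 [ 0.162  0.934 -0.319]
 [-0.871 -0.016 -0.491]]
```

View pics/c1.png

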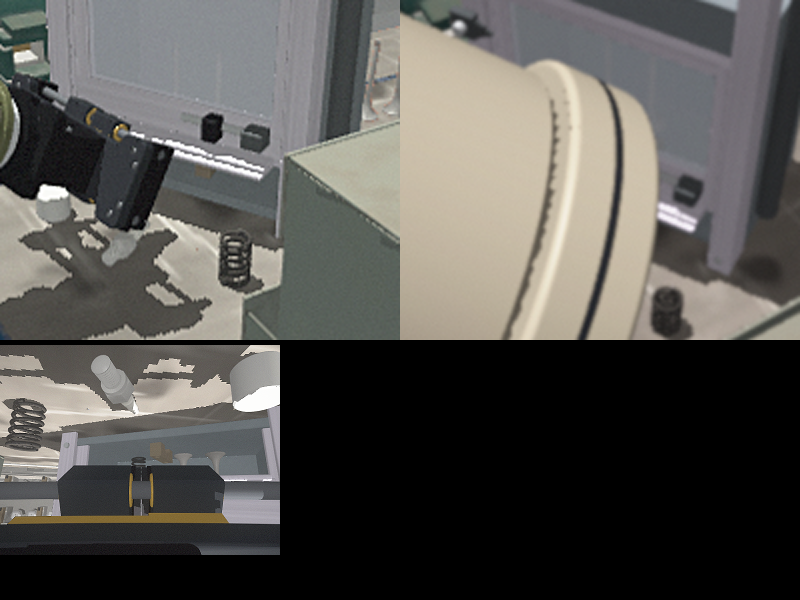

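The side view shows the gripper in front of the lip, with dark finger blocks near (150,225) in the composite. The lip is visible to their right, and the plug, tappet and spring are undisturbed. I'll check how thick the fingertips are by overlaying the tool frame.

Run:
```python
import pickle; from h import *; from st import r,Ro
d=pickle.load(open("c1.pkl","rb")); c=d["side"]; S=r.read_state(); R=Ro.from_quat(S["eef_rot"]).as_matrix(); o=np.array((180,170))
im=cv2.resize(c["image"][170:290,180:340],None,fx=5,fy=5,interpolation=cv2.INTER_CUBIC)
def pl(P,col):
    p=(proj(c,S["ee_pos"]+np.array(P)@R.T)-o+.5)*5-.5; cv2.polylines(im,[np.round(p).astype(int)],True,col,1)
pl([[0,0,0],[0,0,-.02]],(0,0,255)); pl([[-.0095,.015,0],[.0095,.015,0],[.0095,-.015,0],[-.0095,-.015,0]],(0,255,0))
pl([[-.0095,-.015,-.07],[.0095,-.015,-.07],[.0095,-.015,0],[-.0095,-.015,0]],(0,255,255))
pl([[-.0375,.095,-.07],[.0375,.095,-.07],[.0375,-.095,-.07],[-.0375,-.095,-.07]],(255,0,255))
cv2.imwrite("pics/c2.png",im)
```

```text
(no output)
```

View pics/c2.png

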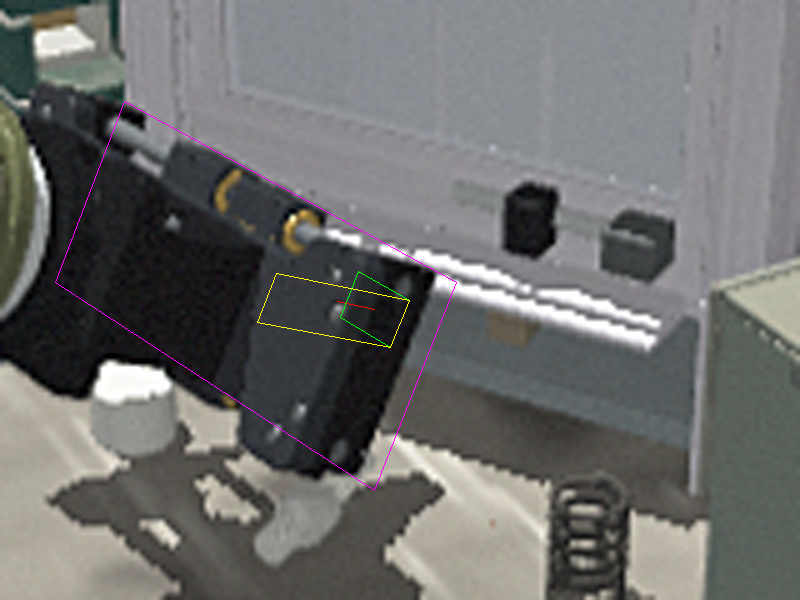

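The body outline (magenta) matches the picture, and the spring, tappet and plug all have clearance. I'll go down, then forward under the lip.

Call:
move_arm(
  targets=[
    [[1.0, 0, 0.55], [0, 0, 0], 0],
    [[1.0, 0, 0.55], [0, 0, 0], 0],
    [[0.9, 0, 0.5], [0, 0, 0], 0],
    [[0, 0, 0], [0, 0, 0], 0],
    [[-0.5, 0.4, 0.9], [0, 0, 0], 0],
    [[-0.5, 0.4, 0.9], [0, 0, 0], 0],
    [[-0.5, 0.4, 0.9], [0, 0, 0], 0],
    [[-0.5, 0.4, 0.9], [0, 0, 0], 0],
    [[0, 0, 0], [0, 0, 0], 0],
  ],
)

```text
time: 10.12
ee_pos: [0.5465, 0.351, 0.0366]
eef_rot: [-0.089, 0.859, 0.044, 0.503]
ft_force: [-0.7, -0.5, 0.7]
width: 0.0007
grip_force: 0.0
```

```bash
python3 st.py
```

```text
t 10.125 j [-0.025  0.749 -1.017  2.263  2.229  1.224 -0.763] F booth [-0.869 -0.087  0.652]
tcp rel lip (booth; z abs) [ 0.01  -0.003  0.037]
tool axes in booth (cols x y z)
 [[-0.463  0.356  0.812]
 [ 0.163  0.934 -0.317]
 [-0.871 -0.015 -0.49 ]]
```

Call:
move_arm(
  targets=[
    [[-0.5, 0, -0.28], [0, 0, 0], 0],
    [[-0.5, 0, -0.28], [0, 0, 0], 0],
    [[-0.5, 0, -0.28], [0, 0, 0], 0],
    [[-0.5, 0, -0.28], [0, 0, 0], 0],
    [[-0.5, 0, -0.28], [0, 0, 0], 0],
    [[-0.5, 0, -0.28], [0, 0, 0], 0],
  ],
)

```text
time: 10.88
ee_pos: [0.5455, 0.3509, 0.0708]
eef_rot: [-0.09, 0.859, 0.043, 0.502]
ft_force: [-4.0, -3.9, -4.0]
width: 0.0004
grip_force: 2.5
```

```bash
python3 st.py
```

```text
t 10.875 j [ 0.025  0.658 -1.083  2.269  2.144  1.17  -0.715] F booth [-5.444 -1.126 -4.035]
tcp rel lip (booth; z abs) [ 0.009 -0.002  0.071]
tool axes in booth (cols x y z)
 [[-0.464  0.356  0.811]
 [ 0.162  0.934 -0.317]
 [-0.871 -0.016 -0.492]]
```

Call:
move_arm(
  targets=[
    [[-0.9, 0, -0.5], [0, 0, 0], 0],
    [[-0.9, 0, -0.5], [0, 0, 0], 0],
    [[-0.9, 0, -0.5], [0, 0, 0], 0],
    [[-0.9, 0, -0.5], [0, 0, 0], 0],
    [[-0.9, 0, -0.5], [0, 0, 0], 0],
    [[0, 0, 0], [0, 0, 0], 0],
  ],
)

```text
time: 11.62
ee_pos: [0.5461, 0.3521, 0.1238]
eef_rot: [-0.09, 0.858, 0.043, 0.503]
ft_force: [-2.9, -2.9, -1.9]
width: 0.0005
grip_force: 1.5
```

```bash
python3 st.py
```

```text
t 11.625 j [ 0.114  0.519 -1.187  2.261  2.011  1.078 -0.631] F booth [-3.994 -0.876 -1.919]
tcp rel lip (booth; z abs) [ 0.01  -0.002  0.124]
tool axes in booth (cols x y z)
 [[-0.462  0.356  0.812]
 [ 0.161  0.934 -0.317]
 [-0.872 -0.016 -0.489]]
```

Call:
move_arm(
  targets=[
    [[-0.9, 0, -0.5], [0, 0, 0], 0],
    [[-0.9, 0, -0.5], [0, 0, 0], 0],
    [[-0.9, 0, -0.5], [0, 0, 0], 0],
    [[-0.9, 0, -0.5], [0, 0, 0], 0],
    [[-0.9, 0, -0.5], [0, 0, 0], 0],
    [[0, 0, 0], [0, 0, 0], 0],
  ],
)

```text
time: 12.38
ee_pos: [0.5464, 0.3533, 0.1755]
eef_rot: [-0.09, 0.858, 0.044, 0.504]
ft_force: [-2.3, -0.8, -1.3]
width: 0.0003
grip_force: 0.9
```

```bash
python3 st.py
python3 - <<'E'
from bench import r
import pickle; from h import *
d={n:r.camera(n) for n in("side","scene")}; pickle.dump(d,open("c3.pkl","wb"))
f=lambda i,s:cv2.resize(i,None,fx=s,fy=s,interpolation=cv2.INTER_CUBIC)
cv2.imwrite("pics/c3.png",f(d["side"]["image"][115:235,190:350],5))
E
```

```text
t 12.375 j [ 0.228  0.375 -1.295  2.237  1.863  0.97  -0.534] F booth [-2.341  0.517 -1.338]
tcp rel lip (booth; z abs) [ 0.011 -0.001  0.175]
tool axes in booth (cols x y z)
 [[-0.462  0.355  0.813]
 [ 0.161  0.935 -0.317]
 [-0.872 -0.015 -0.489]]
```

View pics/c3.png

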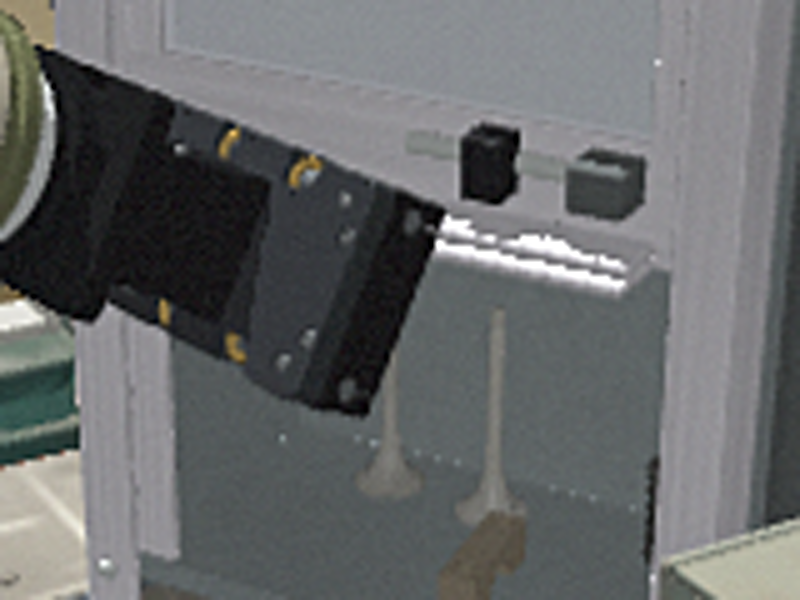

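Knob centre is now about (490,163) and the lip's right front corner about (625,288) in this crop (offset 190,115). The window is moving up with the fingers.

```bash
cat > dz.py <<'E'
from fit import *; from scipy.optimize import minimize_scalar
q=np.load("q.npy")
def z(pt,P,c=B):
    f=lambda h:np.sum((proj(c,W([*q[:2],h,q[3]],P))[0]-pt)**2); s=minimize_scalar(f,bounds=(.04,.3),method="bounded"); return s.x,s.fun**.5
E
python3 - <<'E'
from dz import *
g=lambda p,oy:((p[0]+.5)/5-.5+190,(p[1]+.5)/5-.5+oy)
k=[.010,-.047,.027]; l=[0,-.106,-.005]
print("knob",z(g((480,445),125),k),z(g((490,163),115),k)); print("corner",z(g((605,575),125),l),z(g((625,295),115),l))
print("tip z chk")
# tip from side image at assumed booth position
t=Rz=None
from h import *
o,v=ray(B,gB((127,88))); c,s=np.cos(q[3]),np.sin(q[3])
for xb in(0,.008,.015):
    # intersect plane booth x = xb
    n=np.array([c,s,0]); X=o+v*((q[:3]@n+xb-o@n)/(v@n)); print(xb,X)
    oA,vA=ray(A,gA((130,108))); print("   A",oA+vA*((q[:3]@n+xb-oA@n)/(vA@n)))
E
```

```text
knob (np.float64(0.07426737986906858), np.float64(0.17630384820134148)) (np.float64(0.2077077972311922), np.float64(0.3032941984902713))
corner (np.float64(0.07067991696845782), np.float64(0.3478006280362001)) (np.float64(0.20508336180885617), np.float64(0.24815138151411567))
tip z chk
0 [0.4838 0.4314 0.2213]
   A [0.4845 0.4302 0.2266]
0.008 [0.4876 0.4403 0.2179]
   A [0.4881 0.4395 0.2178]
0.015 [0.491  0.448  0.2149]
   A [0.4912 0.4477 0.2102]
```

Call:
move_arm(
  targets=[
    [[-0.3, 0, -0.17], [0, 0, 0], 0],
    [[-0.3, 0, -0.17], [0, 0, 0], 0],
    [[-0.25, 0, -0.14], [0, 0, 0], 0],
    [[-0.2, 0, -0.11], [0, 0, 0], 0],
    [[0, 0, 0], [0, 0, 0], 0],
    [[0, 0, 0], [0, 0, 0], 0],
  ],
)

```text
time: 13.22
ee_pos: [0.546, 0.3533, 0.186]
eef_rot: [-0.09, 0.859, 0.044, 0.503]
ft_force: [-0.5, -0.6, -1.6]
width: 0.0005
grip_force: 0.8
```

```bash
python3 st.py
python3 - <<'E'
from bench import r
import pickle; from h import *
d={n:r.camera(n) for n in("side","scene")}; pickle.dump(d,open("c4.pkl","wb"))
p=pickle.load(open("c3.pkl","rb"))
# sub-pixel image motion of knob+keeper patch since c3
for x0,y0,w,h in[(278,135,45,30)]:
    t=cv2.cvtColor(p["side"]["image"],6)[y0:y0+h,x0:x0+w]; s=cv2.cvtColor(d["side"]["image"],6)[y0-20:y0+h+20,x0-10:x0+w+10]
    m=cv2.matchTemplate(cv2.resize(s,None,fx=4,fy=4,interpolation=2),cv2.resize(t,None,fx=4,fy=4,interpolation=2),5); _,v,_,l=cv2.minMaxLoc(m); print(v,l[0]/4-10,l[1]/4-20)
    from dz import *
    k=[.010,-.047,.027]; a,b=[proj(B,W([*q[:2],h,q[3]],k))[0] for h in(.206,.218)]; print("px for 12 mm",b-a)
    # and c0 -> c4
    t=cv2.cvtColor(B["image"],6)[200:232,275:325]; s=cv2.cvtColor(d["side"]["image"],6)[115:200,265:335]
    m=cv2.matchTemplate(cv2.resize(s,None,fx=4,fy=4,interpolation=2),cv2.resize(t,None,fx=4,fy=4,interpolation=2),5); _,v,_,l=cv2.minMaxLoc(m); dv=(l[0]/4+265-275,l[1]/4+115-200); print(v,dv)
    a0=proj(B,W([*q[:2],.072,q[3]],k))[0]; print("lip z now",z(a0+dv,k), "tip z from c4 needs .218")
E
```

```text
t 13.225 j [ 0.258  0.342 -1.321  2.23   1.826  0.942 -0.509] F booth [-0.735 -0.292 -1.631]
tcp rel lip (booth; z abs) [ 0.011 -0.     0.186]
tool axes in booth (cols x y z)
 [[-0.463  0.355  0.812]
 [ 0.162  0.935 -0.317]
 [-0.871 -0.015 -0.491]]
0.9555702209472656 0.0 -5.75
px for 12 mm [ 0.1828 -6.4698]
0.16812272369861603 (10.0, -85.0)
lip z now (np.float64(0.2401860949860589), np.float64(7.598315802174307)) tip z from c4 needs .218
```

Call:
move_arm(
  targets=[
    [[0.4, 0, 0.2], [0, 0, 0], 0],
    [[0.7, 0, 0.4], [0, 0, 0], 0],
    [[0.4, 0, 0.2], [0, 0, 0], 0],
    [[0.5, -0.4, -0.8], [0, 0, 0], 0],
    [[0.5, -0.4, -0.9], [0, 0, 0], 0],
    [[0.5, -0.4, -0.9], [0, 0, 0], 0],
    [[0.5, -0.4, -0.9], [0, 0, 0], 0],
    [[0, 0, 0], [0, 0, 0], 0],
  ],
)

```text
time: 14.32
ee_pos: [0.509, 0.3284, 0.1692]
eef_rot: [-0.09, 0.858, 0.043, 0.503]
ft_force: [-0.3, -0.3, -0.4]
width: 0.0001
grip_force: 0.0
```

```bash
python3 st.py
python3 - <<'E'
from bench import r
import pickle; from h import *
d={n:r.camera(n) for n in("side","scene","wrist")}; pickle.dump(d,open("c5.pkl","wb"))
f=lambda i,s:cv2.resize(i,None,fx=s,fy=s,interpolation=cv2.INTER_CUBIC)
a=f(d["side"]["image"][110:190,190:350],5); b=f(d["scene"]["image"][100:200,180:380],2); b=b[:200]; w=f(d["wrist"]["image"],.47)[:200]
im=np.zeros((600,800,3),np.uint8); im[:400]=a; im[400:600,:400]=b; im[400:400+w.shape[0],410:410+w.shape[1]]=w
cv2.imwrite("pics/c5.png",im)
E
```

```text
t 14.325 j [ 0.311  0.256 -1.38   2.335  1.82   0.917 -0.608] F booth [-0.423 -0.08  -0.442]
tcp rel lip (booth; z abs) [-0.034 -0.002  0.169]
tool axes in booth (cols x y z)
 [[-0.463  0.355  0.812]
 [ 0.16   0.935 -0.318]
 [-0.872 -0.017 -0.49 ]]
```

View pics/c5.png

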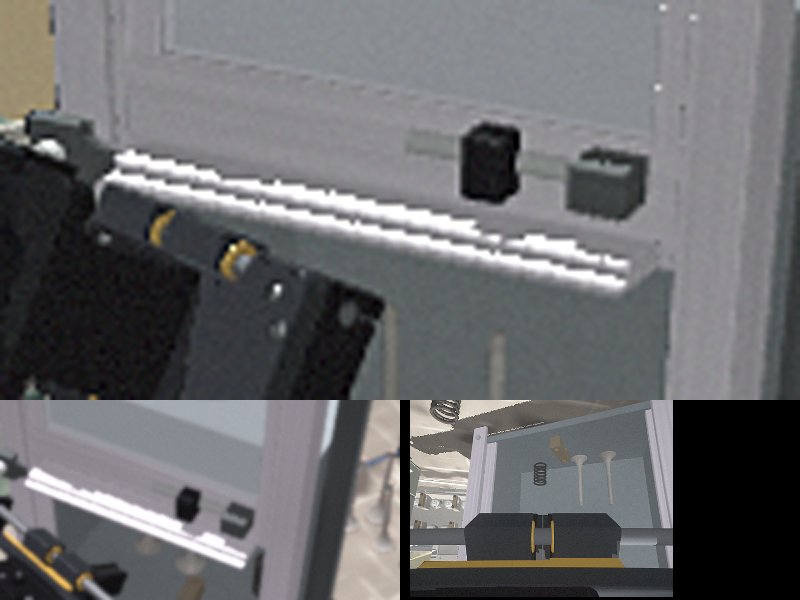

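The lip's left end now sits at about (107,172), right beside the pointer tip (about (125,163)). Its right front corner is at (625,287) in the side crop (offset 190,110). I'll check the numbers.

Run:
```python
from dz import *
g=lambda p:((p[0]+.5)/5-.5+190,(p[1]+.5)/5-.5+110)
for h in(.210,.2165,.218): print(h,[((proj(B,W([*q[:2],h,q[3]],P))[0]-[190,110]+.5)*5-.5).round(0) for P in([0,.106,0],[0,-.106,0],[0,-.106,-.005],[.01,-.047,.027])])
n0=lambda p:(g(p))
print(z(g((490,162)),[.01,-.047,.027]),z(g((628,290)),[0,-.106,-.005]))
S=pickle.load(open("c5.pkl","rb")); p=pickle.load(open("c4.pkl","rb"))
for n,(x0,y0,w,h) in dict(side=(278,128,45,30)).items():
    t=p[n]["image"][y0:y0+h,x0:x0+w]; s=S[n]["image"][y0-10:y0+h+10,x0-10:x0+w+10]
    m=cv2.matchTemplate(cv2.resize(s,None,fx=4,fy=4,interpolation=2),cv2.resize(t,None,fx=4,fy=4,interpolation=2),5); _,v,_,l=cv2.minMaxLoc(m); print("moved px since c4",v,l[0]/4-10,l[1]/4-10)
```

```text
0.21 [array([112., 188.]), array([628., 294.]), array([627., 307.]), array([489., 182.])]
0.2165 [array([112., 172.]), array([629., 276.]), array([628., 290.]), array([489., 164.])]
0.218 [array([111., 168.]), array([629., 272.]), array([628., 286.]), array([489., 160.])]
(np.float64(0.2173388580805453), np.float64(0.15640079592180756)) (np.float64(0.216363555670385), np.float64(0.006476519557183084))
moved px since c4 0.9582325220108032 0.0 0.25
```

Call:
move_arm(
  targets=[
    [[-1.4, 0, -0.8], [-0.026, 0, -0.014], 0],
    [[-1.4, 0, -0.8], [-0.026, 0, -0.014], 0],
    [[-1.4, 0, -0.8], [-0.026, 0, -0.014], 0],
    [[-1.4, 0, -0.8], [-0.026, 0, -0.014], 0],
    [[-1.2, 0, -0.6], [-0.026, 0, -0.014], 0],
    [[0, 0, 0], [0, 0, 0], 0],
  ],
)

```text
time: 15.22
ee_pos: [0.51, 0.3303, 0.247]
eef_rot: [-0.151, 0.85, 0.081, 0.498]
ft_force: [-0.3, 0.8, -0.1]
width: 0.0006
grip_force: 0.0
```

```bash
python3 st.py
```

```text
t 15.225 j [ 0.427 -0.365 -1.184  2.326  1.522  0.156 -0.427] F booth [ 0.165  0.81  -0.114]
tcp rel lip (booth; z abs) [-0.032 -0.001  0.247]
tool axes in booth (cols x y z)
 [[-0.481  0.217  0.849]
 [ 0.096  0.976 -0.195]
 [-0.871 -0.013 -0.49 ]]
```

Call:
move_arm(
  targets=[
    [[-0.5, 0.2, 0.9], [0, 0, 0], 0],
    [[-0.5, 0.2, 0.9], [0, 0, 0], 0],
    [[-0.5, 0.2, 0.9], [0, 0, 0], 0],
    [[-0.5, 0.2, 0.8], [0, 0, 0], 0],
    [[-0.3, 0.2, 0.6], [0, 0, 0], 0],
    [[0, 0, 0], [0, 0, 0], 0],
  ],
)

```text
time: 15.98
ee_pos: [0.5502, 0.3558, 0.2441]
eef_rot: [-0.15, 0.851, 0.082, 0.496]
ft_force: [-2.7, -2.4, 3.5]
width: 0.0002
grip_force: 2.2
```

```bash
python3 st.py
```

```text
t 15.975 j [ 0.563 -0.098 -1.369  2.225  1.67   0.351 -0.426] F booth [-3.54  -0.579  3.461]
tcp rel lip (booth; z abs) [ 0.016 -0.001  0.244]
tool axes in booth (cols x y z)
 [[-0.484  0.217  0.848]
 [ 0.099  0.976 -0.193]
 [-0.869 -0.01  -0.494]]
```

Call:
move_arm(
  targets=[
    [[-0.4, 0, -0.45], [0, 0, 0], 0],
    [[0, 0, 0], [0, 0, 0], 0],
  ],
)

```text
time: 16.23
ee_pos: [0.5484, 0.3553, 0.2509]
eef_rot: [-0.151, 0.851, 0.081, 0.497]
ft_force: [0.7, 0.4, 0.4]
width: 0.0004
grip_force: 0.0
```

```bash
cat > chk.py <<'E'
from dz import *; from bench import r; import sys
import st; st.show()
o=pickle.load(open("c5.pkl","rb"))["side"]["image"]; n=r.camera("side"); pickle.dump(n,open("last.pkl","wb")); n=n["image"]
U=lambda i:cv2.resize(i,None,fx=4,fy=4,interpolation=2)
for nm,(x0,y0,w,h) in dict(keeper=(302,136,20,20),knob=(280,132,16,20),lipR=(295,155,28,18)).items():
    m=cv2.matchTemplate(U(n[y0-10:y0+h+10,x0-10:x0+w+16]),U(o[y0:y0+h,x0:x0+w]),5); _,v,_,l=cv2.minMaxLoc(m); print(nm,"match %.2f"%v,"moved px",l[0]/4-10,l[1]/4-10)
E
python3 chk.py
```

```text
t 16.225 j [ 0.556 -0.149 -1.345  2.224  1.616  0.308 -0.396] F booth [ 0.765 -0.049  0.427]
tcp rel lip (booth; z abs) [0.014 0.    0.251]
tool axes in booth (cols x y z)
 [[-0.483  0.216  0.849]
 [ 0.097  0.976 -0.194]
 [-0.87  -0.012 -0.492]]
keeper match 0.98 moved px 0.0 0.25
knob match 0.94 moved px 0.0 0.25
lipR match 0.95 moved px -0.25 0.25
```

Call:
move_arm(
  targets=[
    [[-0.1, -1.0, 0.2], [0, 0, 0], 0],
    [[-0.1, -1.0, 0.2], [0, 0, 0], 0],
    [[-0.1, -0.7, 0.15], [0, 0, 0], 0],
    [[-0.1, -0.7, 0.15], [0, 0, 0], 0],
  ],
)

```text
time: 16.77
ee_pos: [0.5677, 0.3253, 0.2512]
eef_rot: [-0.151, 0.851, 0.081, 0.497]
ft_force: [-2.4, 1.7, 0.3]
width: 0.0007
grip_force: 0.8
```

```bash
python3 chk.py
```

```text
t 16.775 j [ 0.561 -0.155 -1.257  2.236  1.738  0.232 -0.468] F booth [-1.087  2.697  0.33 ]
tcp rel lip (booth; z abs) [ 0.014 -0.036  0.251]
tool axes in booth (cols x y z)
 [[-0.484  0.216  0.848]
 [ 0.096  0.976 -0.194]
 [-0.87  -0.012 -0.493]]
keeper match 0.97 moved px 0.0 0.25
knob match 0.48 moved px 4.75 7.25
lipR match 0.93 moved px 0.25 0.25
```

Call:
move_arm(
  targets=[
    [[-0.05, -0.6, 0.12], [0, 0, 0], 0],
    [[-0.05, -0.6, 0.12], [0, 0, 0], 0],
  ],
)

```text
time: 17.08
ee_pos: [0.5741, 0.3153, 0.2512]
eef_rot: [-0.151, 0.851, 0.081, 0.497]
ft_force: [-2.4, 0.7, 0.0]
width: 0.0002
grip_force: 0.9
```

```bash
python3 chk.py
```

```text
t 17.075 j [ 0.555 -0.15  -1.223  2.239  1.796  0.214 -0.505] F booth [-1.682  1.875  0.043]
tcp rel lip (booth; z abs) [ 0.015 -0.048  0.251]
tool axes in booth (cols x y z)
 [[-0.483  0.216  0.848]
 [ 0.096  0.976 -0.194]
 [-0.87  -0.012 -0.493]]
keeper match 0.50 moved px 0.0 0.25
knob match 0.48 moved px 14.5 1.5
lipR match 0.71 moved px 1.75 1.0
```

Push on in small steps until the force rises at the stop.

Call:
move_arm(
  targets=[
    [[-0.03, -0.3, 0.06], [0, 0, 0], 0],
    [[-0.03, -0.3, 0.06], [0, 0, 0], 0],
    [[0, 0, 0], [0, 0, 0], 0],
  ],
)

```text
time: 17.5
ee_pos: [0.5776, 0.3097, 0.2513]
eef_rot: [-0.151, 0.851, 0.081, 0.497]
ft_force: [-0.3, -0.2, -0.1]
width: 0.0001
grip_force: 0.1
```

Call:
move_arm(
  targets=[
    [[-0.02, -0.2, 0.04], [0, 0, 0], 0],
    [[-0.02, -0.2, 0.04], [0, 0, 0], 0],
  ],
)

```text
time: 17.75
ee_pos: [0.5789, 0.3078, 0.2511]
eef_rot: [-0.152, 0.851, 0.082, 0.497]
ft_force: [-8.4, 3.8, 2.2]
width: 0.0002
grip_force: 4.1
```

```bash
python3 st.py | head -2
```

```text
t 17.75 j [ 0.546 -0.144 -1.192  2.241  1.845  0.2   -0.535] F booth [-5.098  7.735  2.182]
tcp rel lip (booth; z abs) [ 0.015 -0.056  0.251]
```

At the stop: the force rose and travel stalled at y = -0.056. Retreat sideways, then back out.

Call:
move_arm(
  targets=[
    [[0.1, 1.0, -0.2], [0, 0, 0], 0],
    [[0.1, 1.0, -0.2], [0, 0, 0], 0],
    [[0.4, -0.2, -0.8], [0, 0, 0], 0],
    [[0.5, -0.2, -0.8], [0, 0, 0], 0],
    [[0.5, -0.2, -0.9], [0, 0, 0], 0],
    [[0.5, -0.2, -0.9], [0, 0, 0], 0],
    [[0, 0, 0], [0, 0, 0], 0],
    [[0, 0, 0], [0, 0, 0], 0],
  ],
)

```text
time: 18.75
ee_pos: [0.535, 0.3033, 0.2519]
eef_rot: [-0.151, 0.85, 0.081, 0.497]
ft_force: [-0.4, 0.3, -0.4]
width: 0.0006
grip_force: 0.0
```

```bash
python3 chk.py
python3 - <<'E'
from bench import r; import cv2,numpy as np
f=lambda i,s:cv2.resize(i,None,fx=s,fy=s,interpolation=cv2.INTER_CUBIC)
S=r.camera("side")["image"]; A=r.camera("scene")["image"]
cv2.imwrite("pics/f.png",np.hstack([np.vstack([f(S[120:320,180:340],2.5)[:500]]),f(A[80:280,170:330],2.5)]))
E
```

```text
t 18.75 j [ 0.443 -0.327 -1.105  2.322  1.743  0.109 -0.562] F booth [-0.198  0.433 -0.362]
tcp rel lip (booth; z abs) [-0.025 -0.037  0.252]
tool axes in booth (cols x y z)
 [[-0.483  0.217  0.849]
 [ 0.096  0.976 -0.194]
 [-0.87  -0.012 -0.492]]
keeper match 0.67 moved px 0.75 0.25
knob match 0.76 moved px 12.5 2.75
lipR match 0.88 moved px -0.75 0.25
```

View pics/f.png

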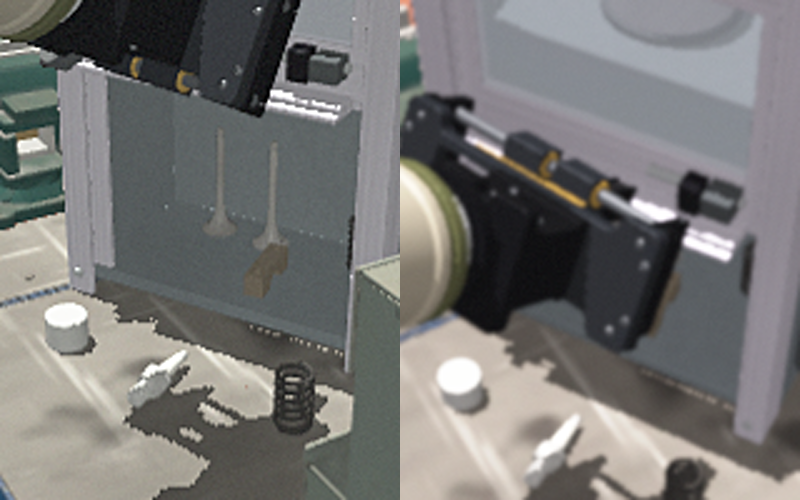

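The knob (side view, (300,63)) now sits against the keeper. The lip hasn't moved (0.25 px or less vertically), the loose parts are where they were, and the arm is clear.

```bash
python3 -c "
from bench import r
print(r.close_job())"
```

```text
the job is handed in; nothing more can be done
None
```

The job is handed in, though no verdict came back: the window stands about 1.5 mm below the pointer by camera measurement, the bolt is home against its keeper, and the loose parts and pointer look undisturbed.

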